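# Start the press screw

### The job

The big hexagon-headed screw of the sole press is standing loose in the threaded boss of the bridge, its thread not yet caught. Start it by hand the way a fitter does: turn it backward (anticlockwise from above) until you feel the thread drop, then turn it forward (clockwise) one full turn, and finish with the head still firmly in your grip, holding the screw upright in its thread. Do not lift the screw out of the boss, and leave the cement tin, its lid and the hammer alone.

Things in the scene. Friction and masses are not known exactly. Their poses are not given: they have to be found in the camera images.
- screw: loose steel press screw, 0.45 to 0.7 kg, 114 mm long, upright in the boss. Origin: centre of its lower tip; z up its axis. Core and plain pilot 23 mm across; thread 30 mm across from 42 to 86 mm up; collar 42 mm across at 86 to 90 mm; hexagon head at 90 to 114 mm, 36 mm across flats, 41.6 mm across corners. Two corners lie on the x axis, so flats face +-y and every 60 degrees on
- head_top (a point): centre of the top face of the screw's hexagon head, 114 mm above the screw's tip; about 71 mm above the top of the boss at first, about 59 mm at the end. The screw turns freely by a light grip, has about 1 mm of axial play and leans up to 2.5 degrees until it is in the thread, and stays put when let go
- punch_mark (a point): small bright punch mark on the top face of the head, 14 mm from the axis towards the corner on the screw's +x: it shows how far the screw has turned
- screw_thread (a point): lower end of the screw's thread, 15 mm out on its +x side, 42 mm above its tip. Right-hand, single start, 6 mm pitch. At first it rides on top of the boss thread: turned backward (anticlockwise from above) the screw climbs 1 mm per radian until, after 0.8 to 2 rad, this end passes the start of the boss thread
- nut_start (a point): start of the boss thread, on the press's +x side of the bore, 14 mm from the axis, 153 mm above the table. Just after the screw's thread end has passed it backward, the screw, unless held up, falls 5 to 6 mm by its own weight (if gripped, when let go). From there it is caught, and sinks 6 mm per turn forward (clockwise)
- press: fixed bench sole press of grey-green cast iron. Origin: on the table under the boss axis; z up, y along the bridge. Base plate 180 x 260 x 20 mm; two columns at y = +-105 mm with nuts and stud ends up to 174 mm high; between them the bridge, 46 mm wide, top 148 mm high, with the threaded boss on the axis, 62 mm across, 97 to 155 mm high
- boss_top (a point): centre of the mouth of the threaded boss, on its top face, 155 mm above the table
- cement_tin: bystander: open brown cement tin, 95 mm across, 98 mm high; origin under its centre
- tin_lid: bystander: bare metal lid of the tin, 82 mm across, 13 mm high, lying flat; origin under its centre
- hammer: bystander: shoemaker's hammer lying on the table, 260 mm long, 26 mm thick; origin under its middle, x along the handle towards the head
Not all that is in view belongs to the job. There is more than one size of the screw; the one meant has the size given above.

How it is judged:
On the way, in this order (a step that is already met when the one before it is completed fails the run):
1. the screw has been turned backward, still riding on top of the boss thread, to within about 30 degrees of the thread's start (angle between the x axis of screw and the x axis of press, either way round below 0.55 rad and x of punch_mark in the frame of press above 0 m and z of screw in the frame of press between 0.109 and 0.117 m), for 0.02 s.
2. the screw has dropped off the thread's start, at least 3.5 mm down, within a quarter turn of the start (x of punch_mark in the frame of press above 0 m and z of screw in the frame of press below 0.1085 m), for 0.05 s.
3. the screw has been turned one full turn forward in the thread, give or take a quarter of a turn (angle between the x axis of screw and the x axis of press, either way round below 1.45 rad and x of punch_mark in the frame of press above 0 m and z of screw in the frame of press between 0.0975 and 0.1028 m), for 0.05 s.
At the end, for the whole second after the job is handed in: The screw is one turn into the boss thread from where it dropped: its punch mark within a quarter turn of the thread's start, 9 to 15 mm deeper than where it rode at that start; upright within 4 degrees, and gripped by the fingers with more than 5 N (all of step 3 and angle between screw's own z axis and vertical below 0.07 rad and contact force between the fingers and screw above 5 N); the arm keeps its last pose, push and grip.
It fails at once if the screw was lifted out of its hole (more than 15 mm up) (z of screw in the frame of press above 0.128 m).
It fails at once if the cement tin, its lid or the hammer was moved more than 20 mm (distance of any of cement_tin, tin_lid, hammer from where it was at the start of the episode above 0.02 m).
It also fails if it takes over 72 s, if anything falls off the work surface, if the arm or the gripper's body presses on something with over 40 N, if the wrist force passes 120 N, or if a joint passes its speed limit or range.

### The arm

A 7-joint arm with a two-finger parallel gripper is mounted at the origin on the work surface. World frame = base frame: x ahead of the robot, y to its left, z up, the work surface at z = 0. Lengths are in m, angles in rad, forces in N, time in s.
With the tool pointing down it reaches from about 0.425 to 0.875 m from the base axis. Payload 9.9 kg.
Tool frame: the origin (TCP) lies between the finger pads; the fingertips stand 25 mm ahead of it and the grasp point (between the pads) lies 6 mm ahead of it; z points along the fingers, y is the line along which they close (so a half turn about z gives the same grasp; the last joint's range is limited). The gripper opens to 85 mm and grips with 20 to 120 N. Pads are 22 mm wide; open, the fingers measure 114 mm over their backs; the gripper's body (76 mm by 85 mm) begins 54 mm behind the grasp point. The pads swing forward as they close: fully open they stand 13 mm farther back than shut.
Start: joints at [-0.084, 0.576, 0.025, 1.437, -0.015, 1.129, -0.057], TCP at [0.675, 0, 0.256] pointing down, gripper open.
Joint ranges: [-2.76, 2.76], [-0.34, 2.15], [-1.52, 1.57], [0.19, 2.46], [-1.09, 4.23], [0.17, 1.99], [-2.82, 2.82]. Speed limits (rad/s): [2.22, 2.22, 3.01, 3.01, 3.14, 3.14, 3.14].

### API

Orientations are given as a rotation vector (axis times angle).
In Python, from plant import status, camera, camera_model, finish_job gives the robot as it stands.
- The arm moves only by the shell command python3 -m creep 'ROWS' [OPENING]. ROWS is JSON, a list that holds one entry, the list of rows, each a list of 6 numbers: the shift along the tool's x, y, z each as a share of 400 mm, from -1 to 1, then the turn, a rotation vector about the tool's x, y, z each as a share of 60 degrees, from -1 to 1. In form: [[[dx, dy, dz, rx, ry, rz], ...]]. A call has 1 to 12 rows; each row is the pose to reach, as a shift and turn from the pose commanded when the call began, along the tool's axes at that moment; what a row does not reach only later rows make up. A row lasts 1/12 s, in which the tool goes at most 41.7 mm and 7.16 degrees, less where a joint would pass 70% of its speed; a pose out of reach is approached as far as the arm can. A call with a number of a shift or a turn outside -1 to 1 is refused whole. A call with a gripper value outside its range is refused whole. OPENING is the opening, from -1 (shut) to 1 (fully open), set as the call begins (- or left out, the last holds). The fingers move at their own pace and stop on an object; the grip force is fixed at half the most. Time passes only in rows, so rows that repeat a pose let the fingers close. It gives the time, the measured TCP pose, the force, the opening and the grip force at its end, in the units of the state.
- status.state(): the state, without advancing time (a new reading comes with each control period).
- camera(name): name is "scene" or "side" or "wrist"; returns the picture (420x560x3 uint8, red, green, blue); there is no depth.
- camera_model(name): a dict with "K" (3x3 intrinsics, pixels), "rvec" (rotation vector, rad) and "tvec" (3), from world to camera coordinates, as OpenCV has them. Camera axes: x right, y down, z forward; pixel columns grow to the right and rows downward; lengths in m; the calibration is good to about 2 mm. A picture is of the moment at which its call begins: read the wrist's pose just before it. camera_model takes no time and is no camera call; for the wrist camera it gives the pose at the moment of the call.
- finish_job(): hands the job in; it is judged then, once.
The state is a dict: "time": time; "joint_pos": joint angles; "qvel": joint speeds; "joint_torque": joint torques, N m; "tcp_pos": TCP position; "orientation": TCP orientation; "contact_force": force on the tool from outside, world axes, zero at the start; "ft_torque": the same for the moment, N m; "grip_width": finger opening in m; "grip_force": force on a finger pad.
Only numpy, scipy, OpenCV 4.12 (cv2) and the standard library are available. Lean on these libraries where they do the work, as an engineer would, in place of code of your own. Each camera call takes 0.05 s, during which the arm holds its last target. There are 200 camera calls.

## Working session

There is one attempt and no reset: what is moved stays moved. The work goes in short steps, Python scripts to look and compute and a shell command to move; the robot and the scene stay as the last step left them, time stands still between calls to the robot, and variables do not carry over. Pictures are saved under pics/ and viewed, at most 12 in all, crops included, and the job is handed in when it is done.

```bash
ls; mkdir -p pics; python3 - <<'E'
from plant import status,camera,camera_model
import cv2
print(status.state())
for n in ["scene","side","wrist"]:
    m=camera_model(n); print(n,m)
    cv2.imwrite(f"pics/{n}0.png",camera(n)[:,:,::-1])
E
```

```text
pics
{'time': 0.0, 'joint_pos': array([-0.08377848,  0.5765058 ,  0.02485303,  1.43791471, -0.01500578,
        1.12899427, -0.05648236]), 'qvel': array([-1.94403767e-03,  9.78337250e-04, -6.70948834e-04, -8.72070605e-04,
        3.84283436e-05, -1.23886374e-03,  1.91710570e-03]), 'joint_torque': array([ 1.10782021e-03, -7.65753937e+01,  2.25157209e+00, -2.85965914e+01,
        1.54639565e-02,  1.25475466e-02,  7.09064329e-05]), 'tcp_pos': array([ 6.74586682e-01, -1.01808889e-05,  2.55458144e-01]), 'orientation': array([-2.22064331e+00, -2.22068804e+00,  1.90944903e-03]), 'contact_force': array([-0.93818657, -0.56279147,  0.17137878]), 'ft_torque': array([-0.01211298,  0.02400491,  0.0294278 ]), 'grip_force': 0.0, 'grip_width': 0.08498988612857973}
scene {'K': array([[486.39342611,   0.        , 285.56514181],
       [  0.        , 486.39342611, 210.90832842],
       [  0.        ,   0.        ,   1.        ]]), 'rvec': array([ 1.91996199,  1.69288259, -0.59559045]), 'tvec': array([-0.12942635, -0.34856583,  1.52165222])}
side {'K': array([[384.35665003,   0.        , 277.60591585],
       [  0.        , 384.35665003, 208.67253622],
       [  0.        ,   0.        ,   1.        ]]), 'rvec': array([ 0.13419714, -2.69086521,  1.47217862]), 'tvec': array([0.59201365, 0.12898324, 0.90247009])}
wrist {'K': array([[314.95364112,   0.        , 278.07461993],
       [  0.        , 314.95364112, 207.87866113],
       [  0.        ,   0.        ,   1.        ]]), 'rvec': array([-2.80906487e+00,  6.86164038e-04,  2.74993285e-03]), 'tvec': array([-0.67321583, -0.04197908,  0.38157333])}
```

View pics/scene0.png

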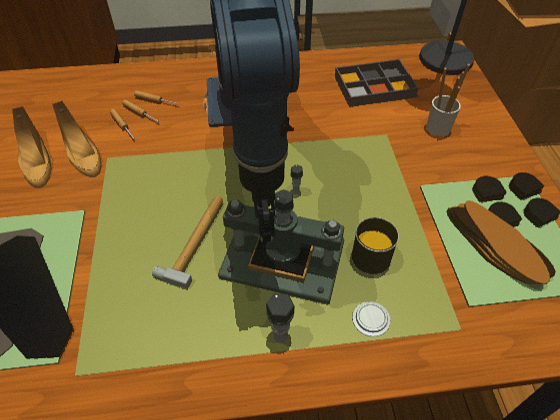

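View pics/side0.png

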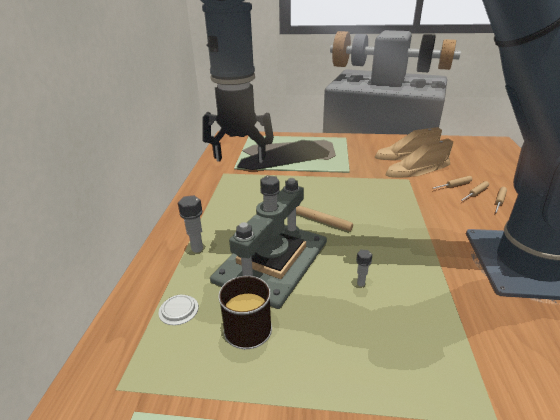

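View pics/wrist0.png

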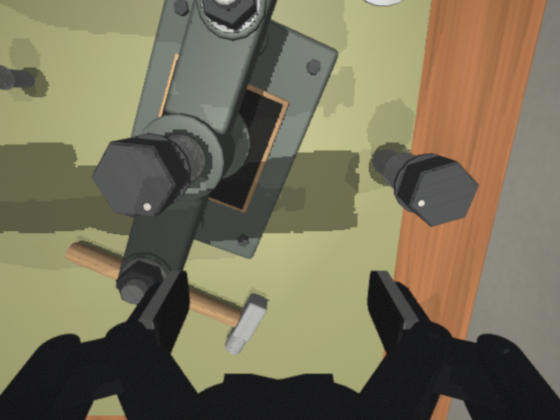

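The wrist view shows the screw head at about (137,177), its punch mark at (147,207), the near stud nut at (140,280) and the far one at (232,8). A decoy screw stands at (438,190). The scene camera has the head top at about (285,198) and the side camera at about (270,184).

```bash
cat > h.py <<'E'
import numpy as np, cv2
from plant import status,camera,camera_model
def ray(m,uv):
    R=cv2.Rodrigues(m["rvec"])[0]; o=-R.T@m["tvec"]
    d=R.T@np.linalg.inv(m["K"])@np.array([uv[0],uv[1],1.]); return o,d/np.linalg.norm(d)
def onz(m,uv,z):
    o,d=ray(m,uv); return o+d*(z-o[2])/d[2]
def tri(rs):
    A=sum(np.eye(3)-np.outer(d,d) for o,d in rs); b=sum((np.eye(3)-np.outer(d,d))@o for o,d in rs)
    return np.linalg.solve(A,b)
def proj(m,p): return cv2.projectPoints(np.array([p],float),m["rvec"],m["tvec"],m["K"],None)[0].ravel()
E
python3 - <<'E'
import cv2,numpy as np
from h import *
w=cv2.imread("pics/wrist0.png");s=cv2.imread("pics/scene0.png");d=cv2.imread("pics/side0.png")
a=cv2.resize(w[120:230,80:220],None,fx=4,fy=4,interpolation=cv2.INTER_CUBIC)[:300*2]
b=cv2.resize(s[180:225,260:310],None,fx=4.4,fy=4.4,interpolation=cv2.INTER_CUBIC)
c=cv2.resize(d[165:210,245:295],None,fx=4.4,fy=4.4,interpolation=cv2.INTER_CUBIC)
o=np.zeros((440,790,3),np.uint8);o[:440,:560]=a;o[:198,565:785]=b;o[210:408,565:785]=c
cv2.imwrite("pics/crop.png",np.clip(o*1.8,0,255).astype(np.uint8))
E
```

```text
(no output)
```

View pics/crop.png

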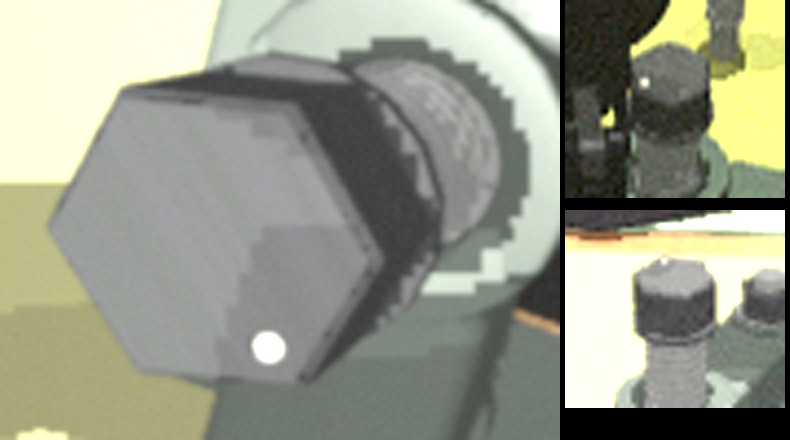

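The crop shows the head's top face with corners (composite pixels) at (122,88), (300,105), (383,262), (305,382), (140,370) and (50,226). The mark is at (268,347) in the wrist view, (643,83) in the scene view and (664,261) in the side view.

```bash
python3 - <<'E'
from h import *
w,s,d=[camera_model(n) for n in("wrist","scene","side")]
C=np.array([(122,88),(300,105),(383,262),(305,382),(140,370),(50,226)])/4+[80,120]
M=np.array([268,347])/4+[80,120]
P=tri([ray(w,M),ray(s,(277.7,198.9)),ray(d,(267.5,176.6))]);print("mark",P,[proj(m,P) for m in(w,s,d)],M)
T=tri([ray(w,C.mean(0)),ray(s,(284.3,195.5)),ray(d,(270.5,179.5))]);print("top",T,[proj(m,T) for m in(w,s,d)],C.mean(0))
z=.226
c=np.array([onz(w,x,z) for x in C]);ce=c.mean(0);m=onz(w,M,z)
print(ce,np.degrees(np.arctan2(*(c-ce)[:,1::-1].T)),np.linalg.norm(c-ce,axis=1),"mark ang",np.degrees(np.arctan2(*(m-ce)[1::-1])),np.linalg.norm(m-ce))
# studs
n1=onz(w,(132,289),.174);n2=onz(w,(228,10),.17);print(n1,n2,(n1+n2)/2,np.degrees(np.arctan2(*(n2-n1)[1::-1])),np.linalg.norm(n2-n1))
img=cv2.imread("pics/wrist0.png")
E
```

```text
mark [0.60923696 0.03412167 0.2246093 ] [array([148.72205966, 205.79584964]), array([277.34631305, 198.28273749]), array([267.36218225, 176.79789133])] [147.   206.75]
top [0.60259764 0.04774393 0.22452016] [array([131.31612681, 179.11526285]), array([283.71284311, 195.18785774]), array([269.640625  , 179.98491939])] [134.16666667 179.70833333]
[0.60462856 0.04738405 0.226     ] [ 114.26310727   53.58078902   -7.09115812  -65.17190028 -126.46484861
  174.16417116] [0.02007538 0.02031304 0.01982777 0.01972972 0.02027969 0.01982056] mark ang -72.09005733790052 0.013967053566561333
[ 0.56616743 -0.04754856  0.174     ] [0.64561362 0.13163021 0.17      ] [0.60589053 0.04204083 0.172     ] 66.08794920995382 0.19604267930716662
```

```bash
python3 - <<'E'
from h import *
w=camera_model("wrist")
img=cv2.imread("pics/wrist0.png")
e=cv2.createLineSegmentDetector().detect(cv2.cvtColor(img,cv2.COLOR_BGR2GRAY))[0][:,0]
for l in e:
    L=np.hypot(*(l[:2]-l[2:]))
    if L>35 and l[1]<300 and l[0]<345:
        for z in(.02,.148):
            a,b=onz(w,l[:2],z),onz(w,l[2:],z);print(l.round(),z,round(np.degrees(np.arctan2(*(b-a)[1::-1]))%180,1),a[:2].round(3))
E
```

```text
[186. 271. 189. 308.] 0.02 88.1 [ 0.556 -0.122]
[186. 271. 189. 308.] 0.148 88.1 [ 0.599 -0.047]
[160. 117. 177.  55.] 0.02 67.7 [0.546 0.066]
[160. 117. 177.  55.] 0.148 67.7 [0.593 0.073]
[111. 141. 147. 133.] 0.02 11.2 [0.488 0.041]
[111. 141. 147. 133.] 0.148 11.2 [0.556 0.057]
[282. 105. 242. 209.] 0.02 67.7 [0.678 0.078]
[282. 105. 242. 209.] 0.148 67.7 [0.676 0.08 ]
[199. 222. 183. 269.] 0.02 67.8 [ 0.578 -0.055]
[199. 222. 183. 269.] 0.148 67.8 [ 0.613 -0.005]
[246.  89. 282. 104.] 0.02 158.1 [0.64  0.095]
[246.  89. 282. 104.] 0.148 158.1 [0.652 0.091]
[296. 154. 252. 258.] 0.02 67.8 [0.694 0.026]
[296. 154. 252. 258.] 0.148 67.8 [0.687 0.047]
[271.  19. 338.  49.] 0.02 158.3 [0.667 0.159]
[271.  19. 338.  49.] 0.148 158.3 [0.669 0.132]
[330.  75. 298. 150.] 0.02 67.8 [0.727 0.108]
[330.  75. 298. 150.] 0.148 67.8 [0.708 0.099]
[248. 259. 195. 239.] 0.02 157.4 [ 0.636 -0.106]
[248. 259. 195. 239.] 0.148 157.4 [ 0.65  -0.037]
[123. 255. 133. 219.] 0.02 68.4 [ 0.479 -0.101]
[123. 255. 133. 219.] 0.148 68.4 [ 0.55  -0.034]
[189. 283. 243. 306.] 0.02 152.8 [ 0.557 -0.141]
[189. 
[... 1055 characters left out ...]
 319.] 0.148 55.8 [ 0.579 -0.056]
[118. 266.  71. 245.] 0.02 152.3 [ 0.471 -0.115]
[118. 266.  71. 245.] 0.148 152.3 [ 0.544 -0.043]
[178.  52. 188.  16.] 0.02 68.0 [0.573 0.13 ]
[178.  52. 188.  16.] 0.148 68.0 [0.609 0.113]
[153. 146. 112. 144.] 0.02 177.4 [0.534 0.035]
[153. 146. 112. 144.] 0.148 177.4 [0.585 0.053]
[175. 184. 153. 147.] 0.02 115.8 [ 0.554 -0.008]
[175. 184. 153. 147.] 0.148 115.8 [0.598 0.026]
[191.  20. 171.  91.] 0.02 67.3 [0.588 0.158]
[191.  20. 171.  91.] 0.148 67.3 [0.619 0.131]
[153. 216. 174. 185.] 0.02 52.7 [ 0.524 -0.048]
[153. 216. 174. 185.] 0.148 52.7 [0.578 0.   ]
[333.  52. 290.  32.] 0.02 157.9 [0.729 0.13 ]
[333.  52. 290.  32.] 0.148 157.9 [0.709 0.113]
```

The press x axis is at about -22.2° and the screw's x at about -66°, so the backward turn needed is about 44-46°. The flat normals lie at 24° + 60k. I'll move above the head with the finger line at -36°.

```bash
python3 -m creep '[[[0,0,-0.05,0,0,0],[0.03,-0.04,-0.05,0,0,0.1],[0.06,-0.09,-0.05,0,0,0.2],[0.09,-0.13,-0.05,0,0,0.3],[0.118,-0.177,-0.05,0,0,0.4],[0.118,-0.177,-0.05,0,0,0.5],[0.118,-0.177,-0.05,0,0,0.6],[0.118,-0.177,-0.05,0,0,0.6],[0.118,-0.177,-0.05,0,0,0.6],[0.118,-0.177,-0.05,0,0,0.6]]]' 1; python3 - <<'E'
from h import *
m=camera_model("wrist");i=camera("wrist");print(status.state()["joint_pos"],status.state()["tcp_pos"])
np.save("m1.npy",m,allow_pickle=True)
print(proj(m,[.604,.0475,.226]))
cv2.imwrite("pics/w1.png",np.clip(i[:,:,::-1]*1.5,0,255).astype(np.uint8))
E
```

```text
time: 0.98
tcp_pos: [0.6043, 0.0471, 0.2761]
orientation: [2.797, 1.431, -0.001]
contact_force: [0.0, 0.2, 0.4]
grip_width: 0.0854
grip_force: 0.0
[-0.27268689  0.46130982  0.18290432  1.60425226 -0.0915737   1.0847029
 -0.6912763 ] [0.60429838 0.04702284 0.27610867]
[278.80182894 249.04175116]
```

View pics/w1.png

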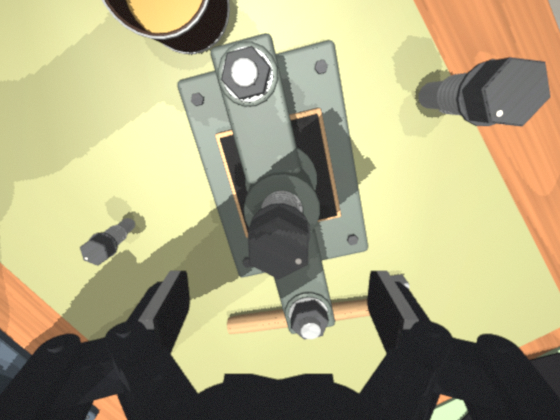

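The head top sits at about (279,248), against a predicted (279,249), and the mark is at (298,262). I'll refine the fix with the two wrist views.

```bash
python3 - <<'E'
from h import *
i=cv2.imread("pics/w1.png")
a=cv2.resize(i[190:290,220:340],None,fx=5,fy=5,interpolation=cv2.INTER_CUBIC)
cv2.imwrite("pics/w1c.png",np.clip(a*1.5,0,255).astype(np.uint8))
E
```

```text
(no output)
```

View pics/w1c.png

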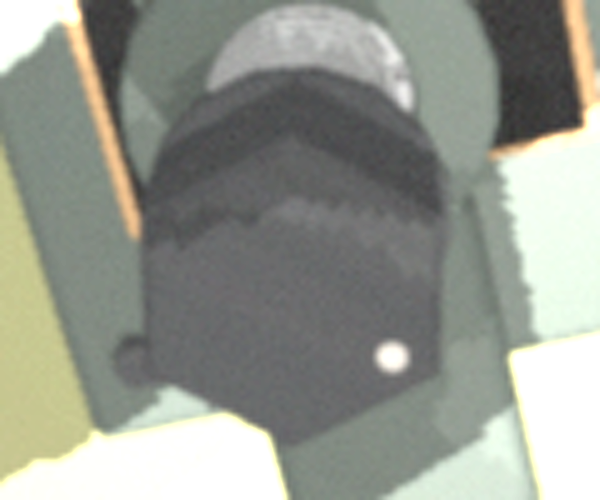

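In the crop the flats stand vertical left and right, so they are aligned with the fingers. The head centre is at about (292,291) and the mark at (392,357).

```bash
python3 - <<'E'
from h import *
m1=np.load("m1.npy",allow_pickle=True).item()
m0=dict(K=m1["K"],rvec=np.array([-2.80906487e+00,6.86164038e-04,2.74993285e-03]),tvec=np.array([-0.67321583,-0.04197908,0.38157333]))
s,d=camera_model("scene"),camera_model("side")
c=tri([ray(m0,(134.17,179.7)),ray(m1,(278.4,248.2))]);k=tri([ray(m0,(147,206.75)),ray(m1,(298.4,261.4))])
print(c,k,np.degrees(np.arctan2(*(k-c)[1::-1])))
C=np.array([(440,210),(438,375),(292,445),(148,370),(145,212),(292,135)])/5+[220,190]
p=np.array([onz(m1,x,.226) for x in C]);ce=p.mean(0);print(ce,np.degrees(np.arctan2(*(p-ce)[:,1::-1].T)))
R=cv2.Rodrigues(status.state()["orientation"])[0];print("tool y",np.degrees(np.arctan2(R[1,1],R[0,1])))
print("shift in tool/400mm",R.T@(ce-status.state()["tcp_pos"])/.4)
E
```

```text
[0.60353776 0.0472564  0.22381761] [0.6087195  0.0339636  0.22576904] -68.70338981059022
[0.60394907 0.04773061 0.226     ] [  -3.58167562  -67.50319713 -126.00660155  174.38823816  112.53312253
   54.33745135]
tool y -35.846063516611
shift in tool/400mm [ 0.00095517 -0.0017286   0.12527164]
```

```bash
python3 -m creep '[[[0.001,-0.001,0.04,0,0,0],[0.001,-0.001,0.08,0,0,0],[0.001,-0.001,0.1,0,0,0],[0.001,-0.001,0.115,0,0,0],[0.001,-0.001,0.115,0,0,0],[0.001,-0.001,0.115,0,0,0]]]' 1; python3 -m creep '[[[0,0,0,0,0,0],[0,0,0,0,0,0],[0,0,0,0,0,0],[0,0,0,0,0,0],[0,0,0,0,0,0],[0,0,0,0,0,0],[0,0,0,0,0,0],[0,0,0,0,0,0],[0,0,0,0,0,0],[0,0,0,0,0,0]]]' -1
```

```text
time: 1.53
tcp_pos: [0.6043, 0.0476, 0.2305]
orientation: [2.799, 1.427, -0.0]
contact_force: [-0.3, -0.5, -0.0]
grip_width: 0.0855
grip_force: 0.0
time: 2.37
tcp_pos: [0.6047, 0.0476, 0.2309]
orientation: [2.799, 1.426, 0.002]
contact_force: [1.3, -1.3, 6.1]
grip_width: 0.0346
grip_force: 61.1
```

```bash
python3 -m creep '[[[0,0,-0.0005,0,0,-0.06],[0,0,-0.001,0,0,-0.12],[0,0,-0.0015,0,0,-0.18],[0,0,-0.002,0,0,-0.24],[0,0,-0.002,0,0,-0.3],[0,0,-0.002,0,0,-0.36],[0,0,-0.002,0,0,-0.42],[0,0,-0.002,0,0,-0.5],[0,0,-0.002,0,0,-0.5],[0,0,-0.002,0,0,-0.5]]]'; python3 - <<'E'
from h import *
i=camera("wrist");cv2.imwrite("pics/w2.png",np.clip(cv2.resize(i[150:390,120:440,::-1],None,fx=2,fy=2)*1.8,0,255).astype(np.uint8))
s=status.state();print(s["ft_torque"],s["contact_force"],s["joint_pos"])
E
```

```text
time: 3.2
tcp_pos: [0.6038, 0.0474, 0.2309]
orientation: [-2.337, -2.099, 0.001]
contact_force: [-0.8, -2.1, 2.2]
grip_width: 0.0346
grip_force: 60.5
[-0.55176167  0.34087252 -0.01655466] [-0.91659405 -1.57402018  0.29150303] [-0.1771897   0.49438789  0.0329526   1.66490746 -0.01865314  0.9834401
 -0.24545333]
```

View pics/w2.png

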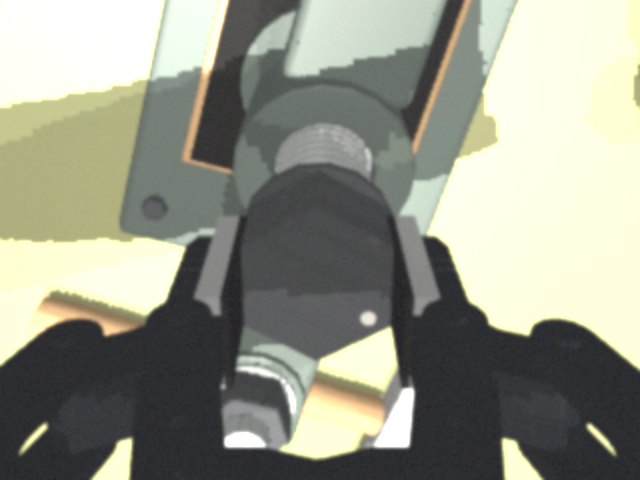

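The head is held squarely on its flats and the mark at (368,318) moved with the fingers, so the screw turned along with them, to about -36°. I'll turn further back past the start, then let go.

```bash
python3 -m creep '[[[0,0,-0.0005,0,0,-0.08],[0,0,-0.0007,0,0,-0.16],[0,0,-0.001,0,0,-0.24],[0,0,-0.001,0,0,-0.32],[0,0,-0.001,0,0,-0.4],[0,0,-0.001,0,0,-0.48],[0,0,-0.001,0,0,-0.56],[0,0,-0.001,0,0,-0.56],[0,0,-0.001,0,0,-0.56]]]'; python3 -m creep '[[[0,0,0,0,0,0],[0,0,0,0,0,0],[0,0,0,0,0,0],[0,0,0,0,0,0],[0,0,0,0,0,0],[0,0,0,0,0,0],[0,0,0,0,0,0],[0,0,0,0,0,0],[0,0,0,0,0,0]]]' 0.6;  python3 - <<'E'
from h import *
m=camera_model("wrist");i=camera("wrist");np.save("m3.npy",m,allow_pickle=True)
cv2.imwrite("pics/w3.png",np.clip(cv2.resize(i[150:390,120:440,::-1],None,fx=2,fy=2)*1.8,0,255).astype(np.uint8))
s=camera("side");cv2.imwrite("pics/s3.png",s[:,:,::-1])
for z in(.226,.225,.220,.219): print(z,[proj(m,[.604,.0475,z])-[120,150]][0]*2)
s=status.state();print(s["tcp_pos"],s["joint_pos"])
E
```

```text
time: 4.0
tcp_pos: [0.6029, 0.0464, 0.2303]
orientation: [-1.633, -2.681, 0.005]
contact_force: [-2.0, -5.2, -6.2]
grip_width: 0.0349
grip_force: 60.0
time: 4.75
tcp_pos: [0.6041, 0.0478, 0.2315]
orientation: [1.628, 2.687, 0.0]
contact_force: [0.4, -0.1, 0.6]
grip_width: 0.0685
grip_force: 0.0
0.226 [318.6339723  290.95300337]
0.225 [318.6183212  288.39443927]
0.22 [318.54302928 276.08608983]
0.219 [318.52853759 273.71705999]
[0.60412945 0.04777166 0.23150391] [-0.07551568  0.49436042 -0.12511692  1.66000094  0.0707176   0.99162292
  0.25705991]
```

View pics/w3.png

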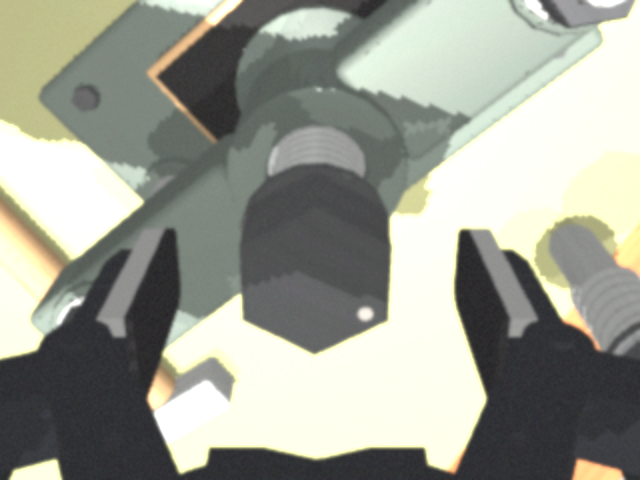

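```bash
python3 - <<'E'
from h import *
m=np.load("m3.npy",allow_pickle=True).item();m1=np.load("m1.npy",allow_pickle=True).item()
def pts(m,c,a,z):
    o=[]
    for r,k in((.014,0),(.0208,0),(.0208,-60),(.0208,-120)):
        t=np.radians(a+k);o.append(proj(m,[c[0]+r*np.cos(t),c[1]+r*np.sin(t),z]))
    return np.array(o)
for z in(.228,.226,.224): print("before",z,((pts(m1,(.6038,.0475),-66,z)-[220,190])*5).round().tolist())
R=cv2.Rodrigues(status.state()["orientation"])[0];y=np.degrees(np.arctan2(R[1,1],R[0,1]));print(y)
for z in(.228,.225,.222,.219): print("now",z,((pts(m,(.6038,.0475),y-30,z)-[120,150])*2).round().tolist())
E
```

```text
before 0.228 [[395.0, 357.0], [444.0, 383.0], [292.0, 458.0], [141.0, 382.0]]
before 0.226 [[394.0, 349.0], [442.0, 375.0], [292.0, 449.0], [142.0, 374.0]]
before 0.224 [[393.0, 341.0], [441.0, 366.0], [292.0, 441.0], [144.0, 366.0]]
27.593162518933383
now 0.228 [[371.0, 322.0], [396.0, 334.0], [318.0, 371.0], [240.0, 334.0]]
now 0.225 [[370.0, 314.0], [394.0, 326.0], [318.0, 362.0], [241.0, 326.0]]
now 0.222 [[369.0, 306.0], [393.0, 318.0], [318.0, 353.0], [243.0, 318.0]]
now 0.219 [[368.0, 298.0], [391.0, 310.0], [318.0, 345.0], [244.0, 310.0]]
```

```bash
python3 - <<'E'
from h import *
a=cv2.imread("pics/side0.png")[160:225,240:300];b=cv2.imread("pics/s3.png")[160:225,240:300]
o=np.hstack([cv2.resize(x,None,fx=6,fy=6,interpolation=cv2.INTER_CUBIC) for x in(a,b)])
cv2.imwrite("pics/sc.png",np.clip(o*1.6,0,255).astype(np.uint8))
E
```

```text
(no output)
```

View pics/sc.png

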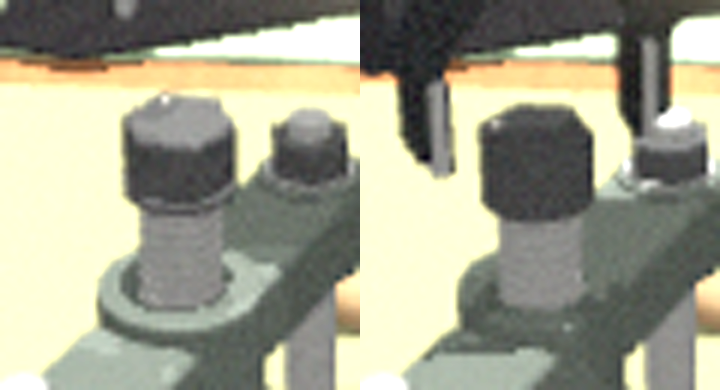

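The side crops, before and after, show the collar's lower edge moving from 212 to 219 at 6x zoom, which is about 2.5 mm. That doesn't settle whether it dropped, so I'll triangulate the mark.

```bash
python3 - <<'E'
from h import *
m=np.load("m3.npy",allow_pickle=True).item();d=camera_model("side")
k=tri([ray(m,(303,307)),ray(d,(262.5,180.3))]);print(k,proj(m,k),proj(d,k))
for a,uv in((-66,(267.5,176.6)),(-2.4,(262.5,180.3))):
    t=np.radians(a)
    for z in(.228,.225,.222,.219): print(a,z,proj(d,[.6038+.014*np.cos(t),.0475+.014*np.sin(t),z]),uv)
# collar bottom row scale
print([proj(d,[.604,.0475,z])[1] for z in(.2,.195)])
a=cv2.imread("pics/side0.png").astype(float).sum(2);b=cv2.imread("pics/s3.png").astype(float).sum(2)
for n,i in(("a",a),("b",b)):
    print(n,i[172:182,264:277].mean(1).round(),i[190:202,266:275].mean(1).round())
E
```

```text
[0.61847762 0.04422481 0.2213276 ] [302.77157263 306.79828774] [262.43993334 180.26940545]
-66 0.228 [267.14885148 175.50390066] (267.5, 176.6)
-66 0.225 [267.19874005 176.76018844] (267.5, 176.6)
-66 0.222 [267.24843158 178.01151447] (267.5, 176.6)
-66 0.219 [267.29792725 179.25790808] (267.5, 176.6)
-2.4 0.228 [262.44787238 178.07984865] (262.5, 180.3)
-2.4 0.225 [262.50774806 179.34552757] (262.5, 180.3)
-2.4 0.222 [262.56738452 180.60614987] (262.5, 180.3)
-2.4 0.219 [262.62678321 181.8617458 ] (262.5, 180.3)
[np.float64(190.07623800647025), np.float64(192.10984350243973)]
a [429. 430. 436. 446. 357. 298. 288. 295. 300. 303.] [135. 137. 130. 161. 192. 164. 249. 261. 269. 256. 267. 257.]
b [431. 431. 436. 485. 500. 359. 220. 176. 159. 136.] [129. 132. 127. 132. 130. 130. 151. 239. 256. 267. 267. 264.]
```

```bash
python3 -m creep '[[[0,0,0.0115,0,0,0],[0,0,0.0115,0,0,0],[0,0,0.0115,0,0,0]]]'; python3 -m creep '[[[0,0,0,0,0,0],[0,0,0,0,0,0],[0,0,0,0,0,0],[0,0,0,0,0,0],[0,0,0,0,0,0],[0,0,0,0,0,0],[0,0,0,0,0,0]]]' -1;python3 -m creep '[[[0,0,-0.0002,0,0,-0.06],[0,0,-0.0005,0,0,-0.12],[0,0,-0.0007,0,0,-0.18],[0,0,-0.001,0,0,-0.24],[0,0,-0.001,0,0,-0.3],[0,0,-0.001,0,0,-0.3],[0,0,-0.001,0,0,-0.3]]]'; python3 -m creep '[[[0,0,0,0,0,0],[0,0,0,0,0,0],[0,0,0,0,0,0],[0,0,0,0,0,0],[0,0,0,0,0,0],[0,0,0,0,0,0],[0,0,0,0,0,0]]]' 0.6;  python3 - <<'E'
from h import *
m=camera_model("wrist");i=camera("wrist");np.save("m4.npy",m,allow_pickle=True)
cv2.imwrite("pics/w4.png",i[:,:,::-1])
s=camera("side");cv2.imwrite("pics/s4.png",s[:,:,::-1])
b=s.astype(float).sum(2);print(b[172:182,264:277].mean(1).round(),b[190:202,266:275].mean(1).round())
E
```

```text
time: 5.1
tcp_pos: [0.6039, 0.0477, 0.2264]
orientation: [-1.627, -2.687, 0.001]
contact_force: [-0.5, 0.0, -0.0]
grip_width: 0.0685
grip_force: 0.0
time: 5.68
tcp_pos: [0.6043, 0.0479, 0.2272]
orientation: [1.627, 2.687, 0.001]
contact_force: [-0.0, 0.2, 3.7]
grip_width: 0.0347
grip_force: 60.0
time: 6.27
tcp_pos: [0.6039, 0.0472, 0.2275]
orientation: [-1.187, -2.909, 0.001]
contact_force: [-0.7, -0.4, 4.4]
grip_width: 0.0348
grip_force: 60.2
time: 6.85
tcp_pos: [0.6041, 0.0478, 0.2272]
orientation: [-1.187, -2.909, 0.0]
contact_force: [0.6, 0.1, -0.4]
grip_width: 0.0681
grip_force: 0.0
[429. 432. 438. 487. 492. 361. 233. 172. 146. 132.] [127. 128. 126. 130. 126. 134. 146. 239. 259. 263. 266. 261.]
```

It stayed at that height while the thread carried it (+4 N), so it has dropped. Next I regrasp 60° further back and turn forward, sinking 1 mm per 60°.

```bash
python3 -m creep '[[[0,0,0,0,0,-0.11],[0,0,0,0,0,-0.22],[0,0,0,0,0,-0.33],[0,0,0,0,0,-0.44],[0,0,0,0,0,-0.55],[0,0,0,0,0,-0.66],[0,0,0,0,0,-0.77],[0,0,0,0,0,-0.88],[0,0,0,0,0,-1],[0,0,0,0,0,-1],[0,0,0,0,0,-1]]]'; python3 -m creep '[[[0,0,0,0,0,0],[0,0,0,0,0,0],[0,0,0,0,0,0],[0,0,0,0,0,0],[0,0,0,0,0,0],[0,0,0,0,0,0],[0,0,0,0,0,0]]]' -1;python3 -m creep '[[[0,0,0.0003,0,0,0.1],[0,0,0.0005,0,0,0.2],[0,0,0.0007,0,0,0.3],[0,0,0.001,0,0,0.4],[0,0,0.0012,0,0,0.5],[0,0,0.0015,0,0,0.6],[0,0,0.0017,0,0,0.7],[0,0,0.002,0,0,0.8],[0,0,0.0022,0,0,0.9],[0,0,0.0025,0,0,1],[0,0,0.0025,0,0,1],[0,0,0.0025,0,0,1]]]'; python3 -c "
from plant import status;s=status.state();print(s['joint_pos'],s['ft_torque'])"
```

```text
time: 7.87
tcp_pos: [0.6041, 0.0475, 0.2272]
orientation: [0.42, -3.113, -0.0]
contact_force: [-0.8, -0.2, -0.2]
grip_width: 0.0686
grip_force: 0.0
time: 8.45
tcp_pos: [0.6045, 0.0469, 0.2278]
orientation: [-0.424, 3.112, -0.002]
contact_force: [-1.2, -3.8, 5.9]
grip_width: 0.0349
grip_force: 60.2
time: 9.45
tcp_pos: [0.6054, 0.0477, 0.2268]
orientation: [1.183, 2.907, 0.002]
contact_force: [4.3, -3.0, 2.7]
grip_width: 0.0344
grip_force: 59.7
[-0.02229874  0.50249818 -0.20810617  1.663393    0.12068492  0.98522461
  0.52602962] [-0.56700787 -1.3237115  -0.11021903]
```

```bash
for k in 1 2; do python3 -m creep '[[[0,0,0.0003,0,0,0.1],[0,0,0.0005,0,0,0.2],[0,0,0.0007,0,0,0.3],[0,0,0.001,0,0,0.4],[0,0,0.0012,0,0,0.5],[0,0,0.0015,0,0,0.6],[0,0,0.0017,0,0,0.7],[0,0,0.002,0,0,0.8],[0,0,0.0022,0,0,0.9],[0,0,0.0025,0,0,1],[0,0,0.0025,0,0,1],[0,0,0.0025,0,0,1]]]'; done; python3 - <<'E'
from h import *
m=camera_model("wrist");i=camera("wrist");s=status.state();print(s["joint_pos"])
h=cv2.inRange(i[220:370,200:360].min(2),110,255);n,l,st,c=cv2.connectedComponentsWithStats(h)
for k in range(1,n):
    if 5<st[k,4]<60: print("blob",c[k]+[200,220],st[k,4])
E
```

```text
time: 10.45
tcp_pos: [0.607, 0.0467, 0.2259]
orientation: [2.477, 1.925, 0.006]
contact_force: [9.7, -5.1, -1.8]
grip_width: 0.0346
grip_force: 59.9
time: 11.45
tcp_pos: [0.606, 0.0444, 0.2249]
orientation: [3.107, 0.426, 0.006]
contact_force: [5.5, -9.4, 0.7]
grip_width: 0.0348
grip_force: 60.3
[-0.38439302  0.52613229  0.36650971  1.67984541 -0.21394991  0.97166352
 -1.24048799]
blob [278.15625 320.375  ] 32
```

```bash
python3 -m creep '[[[0,0,0,0,0,0],[0,0,0,0,0,0],[0,0,0,0,0,0],[0,0,0,0,0,0],[0,0,0,0,0,0],[0,0,0,0,0,0],[0,0,0,0,0,0]]]' 0.6;  python3 - <<'E'
from h import *
m=camera_model("wrist");i=camera("wrist");s=status.state();print(s["tcp_pos"],s["orientation"])
np.save("m5.npy",m,allow_pickle=True)
h=cv2.inRange(i[220:370,200:360].min(2),110,255);n,l,st,c=cv2.connectedComponentsWithStats(h)
for k in range(1,n):
    if 5<st[k,4]<60: print("blob",c[k]+[200,220],onz(m,c[k]+[200,220],.2195))
cv2.imwrite("pics/w5.png",np.clip(cv2.resize(i[150:390,120:440,::-1],None,fx=2,fy=2)*1.8,0,255).astype(np.uint8))
cv2.imwrite("pics/s5.png",camera("side")[:,:,::-1])
E
```

```text
time: 12.08
tcp_pos: [0.604, 0.048, 0.2242]
orientation: [-3.112, -0.427, 0.0]
contact_force: [0.4, -0.2, 0.3]
grip_width: 0.0686
grip_force: 0.0
[0.60405585 0.04791977 0.22425157] [-3.11233636e+00 -4.26904489e-01  2.13684631e-04]
blob [285.29411765 318.5       ] [0.59171736 0.04142508 0.2195    ]
```

View pics/w5.png

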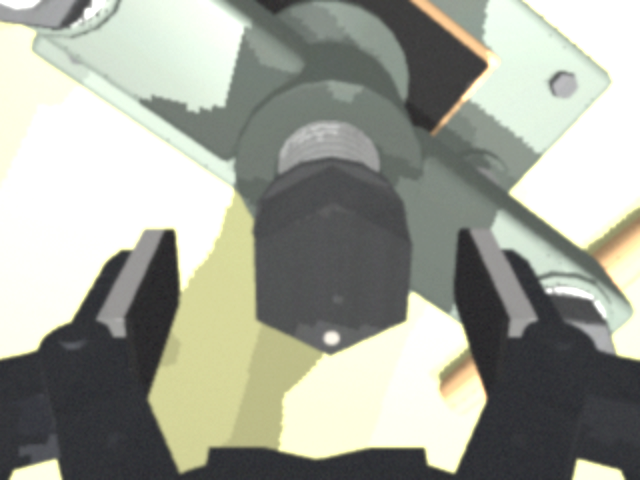

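The mark at (285,318) puts the screw at 144° forward of the start, so it follows the grip. The head and the boss ring both lie about 3.3 mm to the tool's +y, so the true axis is at about (0.605, 0.0447). I'll recentre there, turn the open gripper back 180° and regrasp.

```bash
python3 -m creep '[[[0,0.0085,0,0,0,-0.11],[0,0.0085,0,0,0,-0.22],[0,0.0085,0,0,0,-0.33],[0,0.0085,0,0,0,-0.44],[0,0.0085,0,0,0,-0.55],[0,0.0085,0,0,0,-0.66],[0,0.0085,0,0,0,-0.77],[0,0.0085,0,0,0,-0.88],[0,0.0085,0,0,0,-1],[0,0.0085,0,0,0,-1]]]';for k in 1 2; do python3 -m creep '[[[0,0,0,0,0,-0.11],[0,0,0,0,0,-0.22],[0,0,0,0,0,-0.33],[0,0,0,0,0,-0.44],[0,0,0,0,0,-0.55],[0,0,0,0,0,-0.66],[0,0,0,0,0,-0.77],[0,0,0,0,0,-0.88],[0,0,0,0,0,-1],[0,0,0,0,0,-1],[0,0,0,0,0,-1]]]';done; python3 -m creep '[[[0,0,0,0,0,0],[0,0,0,0,0,0],[0,0,0,0,0,0],[0,0,0,0,0,0],[0,0,0,0,0,0],[0,0,0,0,0,0],[0,0,0,0,0,0]]]' -1; python3 -m creep '[[[0,0,0.0003,0,0,0.1],[0,0,0.0005,0,0,0.2],[0,0,0.0007,0,0,0.3],[0,0,0.001,0,0,0.4],[0,0,0.0012,0,0,0.5],[0,0,0.0015,0,0,0.6],[0,0,0.0017,0,0,0.7],[0,0,0.002,0,0,0.8],[0,0,0.0022,0,0,0.9],[0,0,0.0025,0,0,1],[0,0,0.0025,0,0,1],[0,0,0.0025,0,0,1]]]'
```

```text
time: 13.02
tcp_pos: [0.605, 0.0442, 0.2243]
orientation: [-2.477, -1.932, -0.0]
contact_force: [-0.1, -0.3, 0.6]
grip_width: 0.0681
grip_force: 0.0
time: 13.93
tcp_pos: [0.605, 0.0443, 0.2242]
orientation: [-1.197, -2.904, -0.0]
contact_force: [-0.2, 0.0, 0.1]
grip_width: 0.0682
grip_force: 0.0
time: 14.85
tcp_pos: [0.605, 0.0444, 0.2241]
orientation: [0.414, -3.114, -0.0]
contact_force: [0.5, -0.7, -0.7]
grip_width: 0.0684
grip_force: 0.0
time: 15.43
tcp_pos: [0.6052, 0.0446, 0.2246]
orientation: [-0.426, 3.112, 0.0]
contact_force: [0.3, -0.1, 3.9]
grip_width: 0.0346
grip_force: 60.4
time: 16.43
tcp_pos: [0.6054, 0.0448, 0.2236]
orientation: [1.182, 2.91, 0.001]
contact_force: [1.3, 0.4, 3.7]
grip_width: 0.0347
grip_force: 60.4
```

Much lighter side load now. Two more 60° turns, then a check.

```bash
for k in 1 2; do python3 -m creep '[[[0,0,0.0003,0,0,0.1],[0,0,0.0005,0,0,0.2],[0,0,0.0007,0,0,0.3],[0,0,0.001,0,0,0.4],[0,0,0.0012,0,0,0.5],[0,0,0.0015,0,0,0.6],[0,0,0.0017,0,0,0.7],[0,0,0.002,0,0,0.8],[0,0,0.0022,0,0,0.9],[0,0,0.0025,0,0,1],[0,0,0.0025,0,0,1],[0,0,0.0025,0,0,1]]]'; done; python3 - <<'E'
from h import *
m=camera_model("wrist");i=camera("wrist");s=status.state();print(s["joint_pos"])
h=cv2.inRange(i[220:370,200:360].min(2),110,255);n,l,st,c=cv2.connectedComponentsWithStats(h)
for k in range(1,n):
    if 5<st[k,4]<60:
        p=onz(m,c[k]+[200,220],.2165)-s["tcp_pos"];print("blob",c[k]+[200,220],np.degrees(np.arctan2(p[1],p[0]))+22.2,np.hypot(*p[:2]))
E
```

```text
time: 17.43
tcp_pos: [0.6055, 0.0447, 0.2226]
orientation: [2.477, 1.932, 0.001]
contact_force: [1.0, 0.4, 4.5]
grip_width: 0.0348
grip_force: 60.5
time: 18.43
tcp_pos: [0.6055, 0.0444, 0.2215]
orientation: [3.111, 0.434, 0.001]
contact_force: [2.7, -0.4, 5.2]
grip_width: 0.0348
grip_force: 60.7
[-0.37814016  0.52965154  0.36111654  1.68253199 -0.21839861  0.96825226
 -1.23143673]
```

```bash
python3 -m creep '[[[0,0,0.0003,0,0,0.1],[0,0,0.0005,0,0,0.2],[0,0,0.0007,0,0,0.3],[0,0,0.001,0,0,0.4],[0,0,0.0012,0,0,0.5],[0,0,0.0015,0,0,0.6],[0,0,0.0017,0,0,0.7],[0,0,0.002,0,0,0.8],[0,0,0.0022,0,0,0.9],[0,0,0.0025,0,0,1],[0,0,0.0025,0,0,1],[0,0,0.0025,0,0,1]]]'; python3 - <<'E'
from h import *
m=camera_model("wrist");i=camera("wrist");s=status.state();print(s["joint_pos"])
side=camera("side");cv2.imwrite("pics/s6.png",side[:,:,::-1])
for z in (.214,.216,.218,.22):
    o=[]
    for a in(-22,-44,-66): 
        t=np.radians(a);o.append(((proj(m,[.6053+.014*np.cos(t),.0445+.014*np.sin(t),z])-[200,220])*2.5).round().tolist())
    print(z,o)
A=cv2.resize(i[220:370,200:360,::-1],None,fx=2.5,fy=2.5,interpolation=cv2.INTER_CUBIC)
B=cv2.resize(side[160:225,240:300,::-1],None,fx=5.77,fy=5.77,interpolation=cv2.INTER_CUBIC)[:375]
cv2.imwrite("pics/w6.png",np.clip(np.hstack([A,B])*1.8,0,255).astype(np.uint8))
E
```

```text
time: 19.48
tcp_pos: [0.6055, 0.0443, 0.2206]
orientation: [-2.911, 1.18, -0.001]
contact_force: [2.7, -0.4, 5.6]
grip_width: 0.0347
grip_force: 60.9
[-0.55027937  0.5892519   0.66149684  1.68985571 -0.41582221  1.00651136
 -2.08487334]
0.214 [[163.0, 118.0], [192.0, 113.0], [221.0, 118.0]]
0.216 [[162.0, 124.0], [192.0, 119.0], [222.0, 124.0]]
0.218 [[162.0, 130.0], [192.0, 125.0], [222.0, 130.0]]
0.22 [[161.0, 136.0], [192.0, 131.0], [223.0, 136.0]]
```

View pics/w6.png

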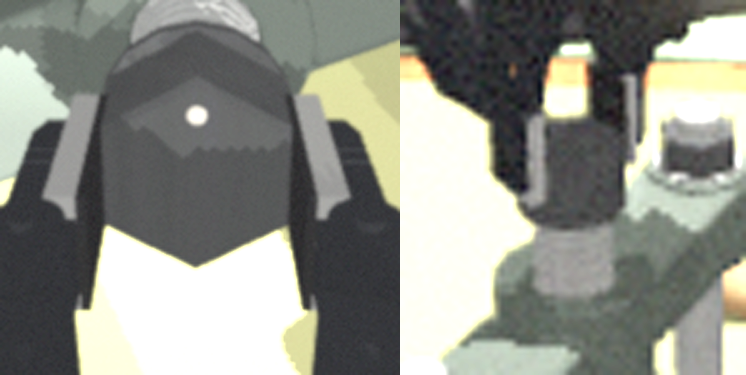

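The mark at (197,115) sits about 25° past the full turn, and the screw is at about z 0.101-0.103. I'll add 30° more for depth margin, which stays well inside the quarter-turn band.

```bash
python3 -m creep '[[[0,0,0.0003,0,0,0.08],[0,0,0.0005,0,0,0.16],[0,0,0.0007,0,0,0.24],[0,0,0.001,0,0,0.32],[0,0,0.0012,0,0,0.4],[0,0,0.0013,0,0,0.5],[0,0,0.0013,0,0,0.5],[0,0,0.0013,0,0,0.5],[0,0,0.0013,0,0,0.5]]]'; python3 - <<'E'
from h import *
m=camera_model("wrist");i=camera("wrist");s=status.state();print(s["joint_pos"])
g=i[235:320,245:315].min(2);y,x=np.unravel_index(cv2.blur(g,(5,5)).argmax(),g.shape);print(x+245,y+235,g.max())
for z in(.213,.215,.217):
    p=onz(m,(x+245,y+235),z)-[.6053,.0445,0];print(z,np.degrees(np.arctan2(p[1],p[0]))+22.2,np.hypot(*p[:2]))
b=camera("side").astype(float).sum(2);print(b[190:206,266:275].mean(1).round())
c=cv2.imread("pics/side0.png").astype(float).sum(2);print(c[186:202,266:275].mean(1).round())
E
```

```text
time: 20.33
tcp_pos: [0.6055, 0.044, 0.2201]
orientation: [-2.507, 1.893, -0.001]
contact_force: [1.9, -0.4, 6.5]
grip_width: 0.0351
grip_force: 61.0
[-0.62593618  0.63518685  0.81277589  1.69303992 -0.52207266  1.04306731
 -2.50387678]
310 318 140
0.213 176.27378930974297 0.02126001410729906
0.215 179.18202169568235 0.02005124015734159
0.217 182.45366084871796 0.018900651967062275
[136. 137. 134. 136. 133. 132. 131. 135. 137. 152. 250. 268. 267. 262.
 267. 265.]
[136. 134. 136. 135. 135. 137. 130. 161. 192. 164. 249. 261. 269. 256.
 267. 257.]
```

The side view puts the collar about 10 mm below its start, so screw z is about 0.1015. The mark is about 55° from the start and the grip is at 61 N. (The bright spot found at (310,318) is background, not the mark.)

```bash
python3 -c "
from plant import finish_job;print(finish_job())"
```

```text
the job is handed in; nothing more can be done
None
```

The job is handed in, with no verdict shown: I turned the screw back about 84° until it dropped, then forward about one full turn, and it is still gripped at about 61 N. By my estimate it sits about 10 mm below where it started, with its mark about 55° from the thread's start.

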